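# Stir the walnuts, then hold the hob's ignition button down

## Task

Take the wooden stirrer and, with its foot down among the walnuts, stir once right round the pan clockwise (seen from above), starting and finishing at the pan's handle side, so that most of the nuts are clearly shifted and none leaves the pan. Stand the stirrer upright in its dish again and let go of it. Then, with the fingers, press the ignition button in front of the burner the pan stands on almost all the way down without leaning hard on it, and finish while still holding it down; never press the other button, and leave the saucepan and bottle where they are.

Things in the scene. Friction and masses are not known exactly. Their poses are not given: they have to be found in the camera images.
- hob: Steel two-burner gas hob, fixed, 330 (x) x 530 (y) mm. Origin: centre of its underside, at counter height; -x is its front, +y its left. Deck 60 mm, grates 85 mm above the counter. Burner centres at (45, +-135) mm; a spring ignition button in front of each at (-115, +-135); two fixed round knobs (gas taps, 44 wide, 25 high, not used) at (-115, +-45).
- ign_left (a joint): Travel of the left ignition button (hob +y, in front of the left burner) in m: 0 = out, 0.010 = fully down. A spring pushes it up, so it comes back when let go; 2.4 N starts it moving and 8 N holds it fully down, rising evenly between. More than 30 N on it is leaning too hard.
- ign_left_top (a point): Centre of the top face of the left ignition button: white round plunger 32 mm across in a round black housing (48 mm across, 12 mm high) on the hob deck; the top face stands 86 mm above the counter when out. Pressed straight down. This point moves down with it.
- ign_right (a joint): Travel of the right ignition button (hob -y, in front of the right burner), as for the left one.
- ign_right_top (a point): Centre of the top face of the right ignition button, like the left one.
- pan: Dark steel frying pan, fixed on one of the two burners (either). Origin: centre of its underside, 85 mm above the counter; +x along its black handle, which points away from the robot within 45 degrees and ends 256 mm out, 70 mm up. Clockwise: +x, -y, -x, +y. Rim 224 mm across, 46 mm above the origin, wall 4 mm, flared.
- pan_floor (a point): Centre of the pan's flat inner floor (180 mm across), 5 mm above the pan's origin, same axes. The stirrer is down among the nuts when its foot's underside is less than 20 mm above this floor, and on a given side when the foot's centre is more than 30 mm from the centre that way and less than 28 mm off that line.
- walnut1: Walnut in its shell, about 34 mm, 12 g, loose in the pan. Origin: its centre, 16 mm above the pan floor. The nuts start in a rough ring about 58 mm from the pan's centre; a circle of 25 mm radius in the middle of the pan starts clear of them.
- walnut2: Walnut in its shell, about 34 mm, 12 g, loose in the pan. Origin: its centre, 16 mm above the pan floor. The nuts start in a rough ring about 58 mm from the pan's centre; a circle of 25 mm radius in the middle of the pan starts clear of them.
- walnut3: Walnut in its shell, about 34 mm, 12 g, loose in the pan. Origin: its centre, 16 mm above the pan floor. The nuts start in a rough ring about 58 mm from the pan's centre; a circle of 25 mm radius in the middle of the pan starts clear of them.
- walnut4: Walnut in its shell, about 34 mm, 12 g, loose in the pan. Origin: its centre, 16 mm above the pan floor. The nuts start in a rough ring about 58 mm from the pan's centre; a circle of 25 mm radius in the middle of the pan starts clear of them.
- walnut5: Walnut in its shell, about 34 mm, 12 g, loose in the pan. Origin: its centre, 16 mm above the pan floor. The nuts start in a rough ring about 58 mm from the pan's centre; a circle of 25 mm radius in the middle of the pan starts clear of them.
- walnut6: Walnut in its shell, about 34 mm, 12 g, loose in the pan. Origin: its centre, 16 mm above the pan floor. The nuts start in a rough ring about 58 mm from the pan's centre; a circle of 25 mm radius in the middle of the pan starts clear of them.
- walnut7: Walnut in its shell, about 34 mm, 12 g, loose in the pan. Origin: its centre, 16 mm above the pan floor. The nuts start in a rough ring about 58 mm from the pan's centre; a circle of 25 mm radius in the middle of the pan starts clear of them.
- stirrer: Plain wooden stirrer, about 120 g, standing upright on its foot in the rest dish. Origin: centre of the foot's underside; z up along the stick. Foot: round, 44 mm across, 26 mm high, tapering to the stick at 40 mm; stick: round, 20 mm across, to a rounded end 208 mm above the origin. Grip it from above anywhere on the stick, best 150 to 175 mm above the origin.
- rest: Shallow white ceramic dish, fixed, on the counter left or right of the hob. Origin: centre of its underside at counter height. Inner floor 6 mm above that and 84 mm across, rim 14 mm high and 112 mm across. The stirrer stands at its middle.
- saucepan: Bystander: low steel saucepan with lid and two small side handles, 148 mm across, 78 mm high, on the other burner. Origin: centre of its underside.
- oil_bottle: Bystander: green glass bottle, 64 mm across, 210 mm high, standing on the counter on the other side of the hob from the dish. Origin: centre of its underside.
There are look-alikes about, which are no part of the job. What is shaped like the stirrer but blue or purple is not meant.

How it is judged:
By the outcome, as a careful person would: the job done as asked, in the order asked, and still so for the second after the job is handed in, while the arm keeps its last pose, push and grip.
It also fails if it takes over 72 s, if anything falls off the work surface, if the arm or the gripper's body presses on something with over 40 N, if the wrist force passes 120 N, or if a joint passes its speed limit or range.

## Robot

A 6-joint arm with a two-finger parallel gripper is mounted at the origin on the work surface. World frame = base frame: x ahead of the robot, y to its left, z up, the work surface at z = 0. Lengths are in mm, angles in rad, forces in N, time in s.
With the tool pointing down it reaches from about 350 to 875 mm from the base axis. Payload 4.2 kg.
Tool frame: the origin (TCP) lies midway between the tips of the shut fingers; the grasp point (between the pads) lies 19 mm behind it; z points along the fingers, y is the direction in which the jaws open and shut (so a half turn about z gives the same grasp; the last joint's range is limited). The gripper opens to 85 mm and grips with 20 to 120 N. Pads are 22 mm wide; open, the fingers measure 114 mm over their backs; the gripper's body (76 mm by 85 mm) begins 54 mm behind the grasp point. The pads swing forward as they close: fully open they stand 13 mm farther back than shut.
Start: joints at [-0.908, 0.385, 0.008, 0, -1.194, -0.259], TCP at [245.585, -574.706, 231.312] pointing down, gripper open.
Joint ranges: [-3.14, 3.14], [-1.21, 2.06], [-1.07, 1.41], [-3.16, 2.05], [-2.99, -0.16], [-3.1, 3.1]. Speed limits (rad/s): [2.79, 2.79, 3.14, 3.14, 3.14, 3.14].

## Interface

Orientations are given as a unit quaternion [x, y, z, w].
In Python, from bench import arm gives the robot as it stands. The module is installed in compiled form; this text tells all that it offers.
- The arm moves only by the tool drive_tool, never from a script. Its argument "moves" is a list that holds one entry, the list of rows, each a list of 7 numbers: the opening, from 0 (shut) to 1 (fully open), then the shift along the tool's x, y, z in m, then the turn, a rotation vector about the tool's x, y, z in rad. In form: [[[hand, dx, dy, dz, wx, wy, wz], ...]]. A call has 1 to 20 rows; each row shifts and turns the pose as measured when the row begins, along the tool's axes as they then stand; what a row does not reach is not made up. A row lasts 1/10 s, in which the tool goes at most 50 mm and 8.59 degrees, less where a joint would pass 70% of its speed; a pose out of reach is approached as far as the arm can. A call with a gripper value outside its range is refused whole. The fingers move at their own pace and stop on an object; the grip force is fixed at half the most. Time passes only in rows, so rows that do not move let the fingers close. It gives the time, the measured TCP pose, the force and the opening at its end, in the units of the state.
- arm.read_state(): the state, without advancing time (a new reading comes with each control period).
- arm.get_image(name): name is "side" or "top" or "wrist"; returns (picture, depth): 420x560x3 uint8, red, green, blue; 420x560 float32, mm along the optical axis (not along the pixel's ray), 0 where there is no reading.
- arm.camera_params(name): a dict with "fov_y" (degrees; the focal length in pixels is half the picture's height over the tangent of half this angle, whatever the lens; pixels are square), "cx", "cy" (the principal point, pixels), "world_from_camera" (4x4, takes a point from camera to world coordinates); the wrist camera has in their place "T_tool_cam" (4x4, takes a point from camera to tool coordinates, whose origin is the TCP and whose axes are the flange's). Camera axes: x right, y down, z forward; pixel columns grow to the right and rows downward; lengths in mm; the calibration is good to about 2 mm. A picture is of the moment at which its call begins: read the wrist's pose just before it. camera_params takes no time and is no camera call.
- arm.job_done(): hands the job in, once; it reports no verdict.
The state is a dict: "clock": time; "joints": joint angles; "joint_vel": joint speeds; "joint_efforts": joint torques, N m; "position": TCP position; "ee_rot": TCP orientation; "contact_force": force on the tool from outside, world axes, zero at the start; "wrist_torque": the same for the moment, N m; "gripper_width": finger opening in mm.
Only numpy, scipy, OpenCV 4.12 (cv2) and the standard library are available. Lean on these libraries where they do the work, as an engineer would, in place of code of your own. Each camera call takes 0.05 s, during which the arm holds its last target.

## Working session

There is one attempt and no reset: what is moved stays moved. The work goes in short steps, Python scripts to look and compute and a tool call to move; the robot and the scene stay as the last step left them, time stands still between calls to the robot, and variables do not carry over. Pictures are saved under pics/ and viewed, and the job is handed in when it is done.

Besides the shell and the picture viewer there is one more tool, called after "Call:" as name(argument=value, ...), one argument or row to a line, values as JSON. drive_tool: Moves the arm, as the interface text tells. Its arguments: {"type":"object","properties":{"moves":{"type":"array","items":{"type":"array","items":{"type":"array","items":{"type":"number"}}}}},"required":["moves"]}

```bash
mkdir -p pics; ls; python3 - <<'E'
from bench import arm
import cv2,numpy as np
np.set_printoptions(precision=4,suppress=True)
s=arm.read_state(); print(s)
for n in ("side","top","wrist"):
    p,d=arm.get_image(n); cv2.imwrite(f"pics/{n}0.png",p[:,:,::-1]); np.savez(f"pics/{n}0.npz",p=p,d=d)
    print(n,arm.camera_params(n))
E
```

```text
pics
{'clock': 0.0, 'joints': array([-0.9084,  0.3856,  0.0067, -0.0005, -1.194 , -0.2586]), 'joint_vel': array([-0.001 , -0.0017,  0.0005, -0.0001,  0.0002, -0.001 ]), 'joint_efforts': array([ -0.0008, -39.2291,  18.8398,   4.1864,  -0.0047,   0.    ]), 'position': array([ 245.3801, -574.1959,  230.231 ]), 'ee_rot': array([-0.2004,  0.9797,  0.001 , -0.0003]), 'contact_force': array([-0.5556,  0.0099, -0.2644]), 'wrist_torque': array([ 0.0133, -0.0162, -0.0351]), 'gripper_width': 85.54547839453129}
side {'fov_y': 57.12884312810358, 'cx': 279.21911982534596, 'cy': 204.7965873807098, 'world_from_camera': array([[ -0.8866,  -0.3404,   0.3132, 208.7959],
       [ -0.4622,   0.626 ,  -0.628 , 752.7164],
       [  0.0176,  -0.7016,  -0.7124, 898.7415],
       [  0.    ,   0.    ,   0.    ,   1.    ]])}
top {'fov_y': 57.24325595276905, 'cx': 280.1452167547037, 'cy': 211.34691993997802, 'world_from_camera': array([[   0.0072,   -0.9915,    0.1297,  466.0904],
       [  -1.    ,   -0.0077,   -0.0034,   52.8861],
       [   0.0044,   -0.1297,   -0.9915, 1036.7745],
       [   0.    ,    0.    ,    0.    ,    1.    ]])}
wrist {'fov_y': 63.39141939259495, 'cx': 282.8004097607003, 'cy': 206.6890181854106, 'T_tool_cam': array([[  -0.    ,   -0.9595,   -0.2817,   72.4509],
       [   1.    ,   -0.0002,    0.0005,    0.2848],
       [  -0.0005,   -0.2817,    0.9595, -141.1139],
       [   0.    ,    0.    ,    0.    ,    1.    ]])}
```

View pics/top0.png

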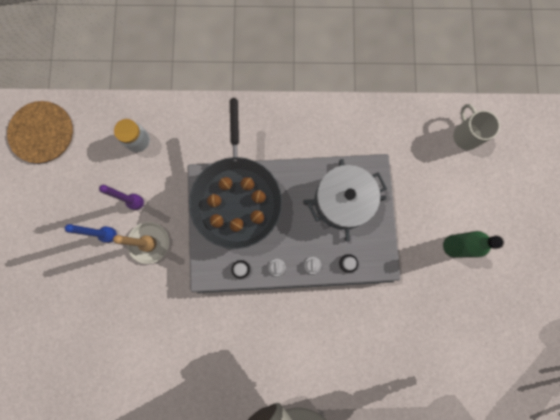

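View pics/side0.png

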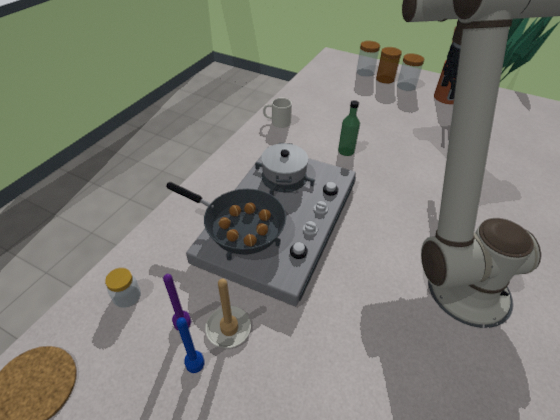

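View pics/wrist0.png

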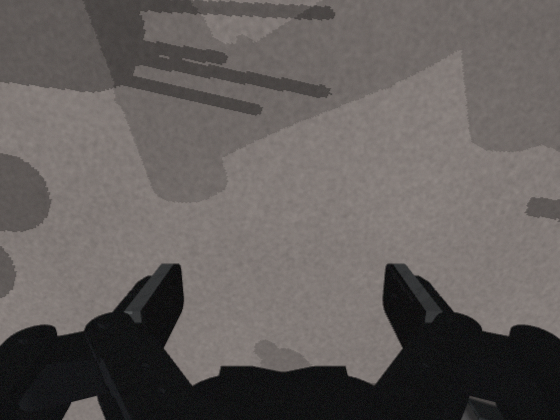

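Top view: the tan stirrer in the white dish is at about (147,243). Its look-alikes are blue at (108,235) and purple (135,202). The pan is on the left burner, centre about (235,202), handle up to (235,100). The left ignition button is at (241,269) and the right one, not to be touched, at (348,263). Knobs are at (277,267) and (313,265), and the bottle at (468,244).

```bash
cat > h.py <<'E'
import numpy as np,cv2
from bench import arm
np.set_printoptions(precision=3,suppress=True)
def K(n):
    c=arm.camera_params(n); return 210/np.tan(np.radians(c['fov_y']/2)),c['cx'],c['cy']
def T(n,s=None):
    c=arm.camera_params(n)
    if n!='wrist': return c['world_from_camera']
    from scipy.spatial.transform import Rotation as R
    M=np.eye(4);M[:3,:3]=R.from_quat(s['ee_rot']).as_matrix();M[:3,3]=s['position'];return M@c['T_tool_cam']
def cloud(n,d,s=None):
    f,cx,cy=K(n);v,u=np.mgrid[:420,:560];P=np.stack([(u-cx)/f*d,(v-cy)/f*d,d],-1)
    M=T(n,s);return P@M[:3,:3].T+M[:3,3]
def ray(n,u,v,z,s=None):
    f,cx,cy=K(n);M=T(n,s);r=M[:3,:3]@np.array([(u-cx)/f,(v-cy)/f,1.]);o=M[:3,3];return o+r*(z-o[2])/r[2]
def proj(n,p,s=None):
    f,cx,cy=K(n);M=np.linalg.inv(T(n,s));q=M[:3,:3]@np.array(p,float)+M[:3,3];return np.array([cx+f*q[0]/q[2],cy+f*q[1]/q[2]])
E
python3 - <<'E'
from h import *
A={n:np.load(f'pics/{n}0.npz') for n in('top','side')}
for n in A:
    p=A[n]['p'];W=cloud(n,A[n]['d']);h=cv2.cvtColor(p,cv2.COLOR_RGB2HSV)
    ok=A[n]['d']>0
    # stirrer tan
    m=((h[...,0]>8)&(h[...,0]<22)&(h[...,1]>90)&(h[...,2]>80)).astype(np.uint8)
    k,l,st,ce=cv2.connectedComponentsWithStats(m)
    for i in range(1,k):
        if st[i,4]>40:
            P=W[(l==i)&ok];print(n,'tan',ce[i],st[i,4],P.min(0),P.max(0),np.median(P,0))
    # top face of whites at z~86 (buttons)
    m=((h[...,1]<40)&(h[...,2]>150)&(abs(W[...,2]-86)<10)).astype(np.uint8)
    k,l,st,ce=cv2.connectedComponentsWithStats(m)
    for i in range(1,k):
        if st[i,4]>30: print(n,'white',ce[i],st[i],np.median(W[l==i],0),'ray86',ray(n,*ce[i],86))
    # deck plane extents
    m=(abs(W[...,2]-60)<5)&ok; m=cv2.morphologyEx(m.astype(np.uint8),cv2.MORPH_OPEN,np.ones((3,3)))
    k,l,st,ce=cv2.connectedComponentsWithStats(m);i=1+st[1:,4].argmax()
    P=W[l==i][:,:2].astype(np.float32);print(n,'deck',cv2.minAreaRect(P),np.median(W[l==i][:,2]))
for n in A:
    p=A[n]['p'];s=(slice(140,300),slice(50,290)) if n=='top' else (slice(180,380),slice(100,350))
    cv2.imwrite(f'pics/{n}crop.png',cv2.resize(p[s][:,:,::-1],None,fx=3,fy=3))
E
```

```text
top tan [ 39.332 131.805] 3134 [730.621 626.214   1.045] [907.724 807.395  14.772] [817.105 716.541   7.753]
top tan [126.117 130.542] 478 [767.704 415.785  -4.282] [851.751 514.511  88.069] [797.255 446.47   82.773]
top tan [225.607 182.538] 117 [643.133 170.233  83.313] [677.214 197.323 123.708] [655.766 182.041 116.456]
top tan [247.538 182.681] 119 [643.348 116.495  87.344] [676.682 143.631 122.924] [655.97  128.832 116.606]
top tan [258.897 195.769] 117 [611.39   86.917  89.257] [643.422 115.919 123.027] [623.819 101.147 116.618]
top tan [214.175 199.55 ] 120 [599.208 195.991  87.071] [632.807 225.364 122.404] [613.992 209.481 116.237]
top tan [257.371 215.931] 116 [562.404  91.076  87.527] [593.176 117.969 124.761] [574.44  105.063 116.798]
top tan [216.475 219.836] 122 [552.146 188.353  88.059] [582.26  216.527 123.638] [564.186 202.826 116.748]
top tan [236.678 223.636] 121 [542.93  141.523 104.417] [570.907 168.302 122.62 ] [555.246 153.137 116.429]
top tan [137.576 241.828] 361 [493.481 377.392  22.853] [530.061 410.914 213.504] [510.861 391.328  81.149]
top white [488.01  
[... 1890 characters left out ...]
 211.906 118.441]
side tan [120.397 283.543] 116 [767.857 421.056  70.887] [820.593 482.44   88.911] [782.328 464.739  84.167]
side tan [225.871 310.473] 533 [491.295 386.219   9.77 ] [532.015 424.881 215.175] [507.554 410.094  85.634]
side tan [ 35.654 383.724] 4548 [731.092 632.296   4.954] [907.445 795.776  17.576] [813.693 714.245  11.493]
side white [330.955 184.341] [327 182   9   6  44] [ 464.925 -120.602   86.741] ray86 [ 465.351 -120.936   86.   ]
side white [298.676 245.779] [294 242  10   9  68] [448.669 148.466  86.625] ray86 [449.053 148.008  86.   ]
side deck ((571.2176513671875, 21.742156982421875), (329.40106201171875, 531.6324462890625), 3.537853479385376) 60.693814342335656
```

```bash
echo
python3 - <<'E'
from h import *
A={n:np.load(f'pics/{n}0.npz') for n in('top','side')}
def circ(P):
    a=np.c_[2*P,np.ones(len(P))];x=np.linalg.lstsq(a,(P**2).sum(1),rcond=None)[0];return x[:2],np.sqrt(x[2]+x[:2]@x[:2])
for n in A:
    p=A[n]['p'];W=cloud(n,A[n]['d']);h=cv2.cvtColor(p,cv2.COLOR_RGB2HSV)
    # pan rim
    m=(abs(W[...,2]-129)<5)&(np.hypot(W[...,0]-607,W[...,1]-158)<125)&(np.hypot(W[...,0]-607,W[...,1]-158)>98)
    c,r=circ(W[m][:,:2]);print(n,'rim',c,r,m.sum())
    # handle
    m=(abs(W[...,2]-140)<30)&(W[...,0]>740)&(W[...,0]<900)&(abs(W[...,1]-158)<120)
    P=W[m];o=P[np.argsort(P[:,0])];print('handle',o[:15].mean(0),o[-15:].mean(0),P.mean(0), m.sum())
    # stirrer slices
    t=(h[...,0]>8)&(h[...,0]<22)&(h[...,1]>80)&(abs(W[...,0]-510)<45)&(abs(W[...,1]-400)<45)
    for a in range(10,215,25):
        q=t&(W[...,2]>a)&(W[...,2]<a+25)
        if q.sum()>5: print(a,q.sum(),W[q].mean(0),W[q].min(0)[:2],W[q].max(0)[:2])
    # dish rim
    m=(abs(W[...,2]-13)<3)&(np.hypot(W[...,0]-508,W[...,1]-400)<70)
    c,r=circ(W[m][:,:2]);print(n,'dish',c,r,m.sum())
    # blue & purple
    for nm,lo,hi in(('blue',105,125),('purple',126,150)):
        q=(h[...,0]>lo)&(h[...,0]<hi)&(h[...,1]>120)&(W[...,1]>300)
        P=W[q];print(nm,len(P),[ (z,P[abs(P[:,2]-z)<12].mean(0)) for z in (15,100,200)])
E
```

```text
top rim [607.304 156.654] 108.42982986245802 732
handle [743.737 160.491 130.601] [856.156 164.555 148.474] [799.608 162.357 142.817] 431
10 61 [511.533 386.325  30.854] [493.591 376.798] [530.061 414.226]
35 102 [510.368 393.641  41.65 ] [493.481 380.843] [529.674 412.976]
60 28 [510.95  392.346  72.301] [502.01 389.64] [520.419 397.955]
85 27 [509.942 391.897  97.212] [501.804 389.857] [518.835 398.438]
110 24 [510.856 391.242 121.834] [504.67  389.142] [517.47  394.191]
135 27 [509.958 391.508 147.051] [503.462 388.885] [518.07  395.201]
160 33 [511.378 391.436 172.352] [504.501 389.577] [518.959 394.627]
185 56 [511.309 393.659 201.909] [503.464 389.259] [520.682 406.186]
210 23 [511.847 399.545 211.773] [507.373 393.959] [518.    405.436]
top dish [514.435 400.12 ] 51.49266937723166 200
blue 361 [(15, array([535.095, 491.858,  22.613])), (100, array([534.455, 500.973,  99.836])), (200, array([535.337, 505.072, 200.721]))]
purple 199 [(15, array([618.744, 424.031,  24.098])), (100, array([621.643, 432.074, 101.122])), (200, array([622.715, 437.109, 202.653]))]
side rim [607.833 1
[... 366 characters left out ...]
401.174] [517.927 412.669]
110 50 [508.249 408.454 123.287] [502.557 400.648] [518.456 411.863]
135 43 [508.117 408.159 148.105] [502.964 400.883] [518.255 412.417]
160 56 [508.29  408.451 172.734] [502.516 401.711] [519.467 411.847]
185 63 [508.578 407.971 199.722] [502.611 398.561] [519.796 412.23 ]
210 38 [511.341 403.431 213.057] [504.729 397.095] [518.942 409.217]
side dish [516.672 400.996] 49.363071222079164 323
blue 664 [(15, array([525.866, 522.75 ,  16.593])), (100, array([530.414, 517.389, 100.383])), (200, array([533.345, 514.177, 202.051]))]
purple 436 [(15, array([615.812, 453.491,  17.958])), (100, array([619.213, 449.56 ,  99.549])), (200, array([618.527, 448.62 , 201.039]))]
```

View pics/sidecrop.png

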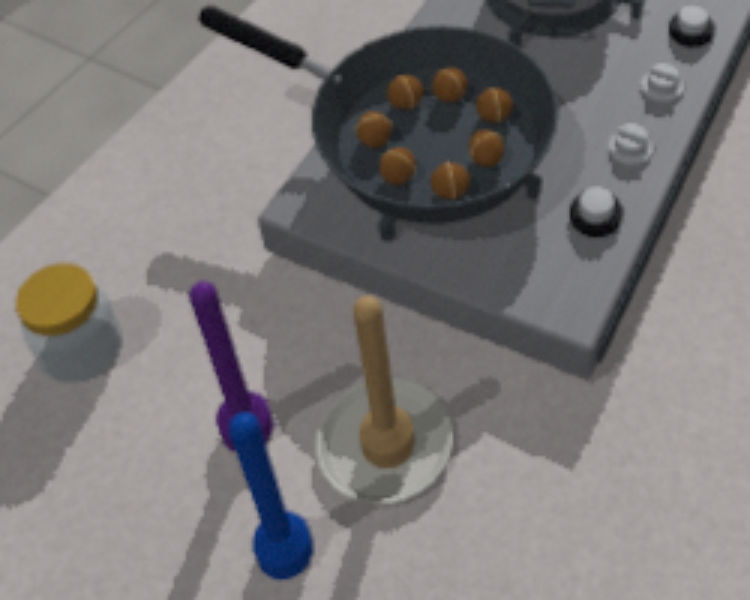

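View pics/topcrop.png

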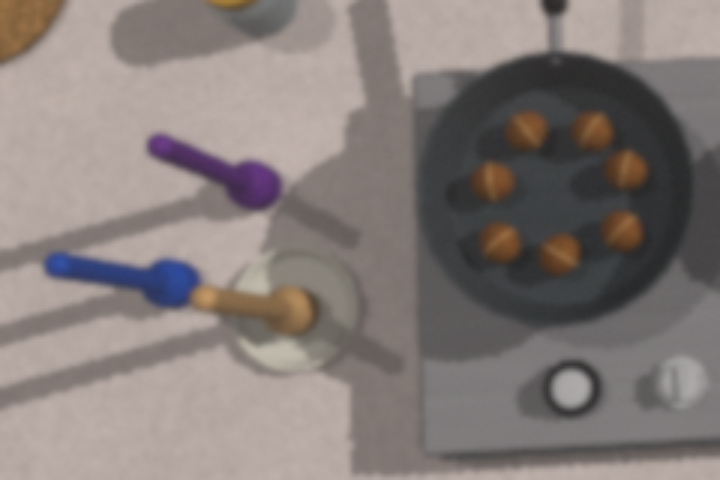

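Confirmed in the enlarged crops: the tan stirrer standing in the dish is the one meant. The blue and purple ones stand on the counter. Its axis is at (511.5, 400) with the tip at z≈213, which matches 6+208. The pan centre is at (607.5, 158), with the handle at about +2.3°. The left button is at (448.3, 147.3, 86). I'll start moving over.

Call:
drive_tool(
  moves=[
    [[1,0,0,-0.04,0,0,0],[1,0,0,-0.04,0,0,0],[1,-0.031,0.03,-0.004,0,0,0],[1,-0.031,0.03,0,0,0,0],[1,-0.031,0.03,0,0,0,0],[1,-0.031,0.03,0,0,0,0],[1,-0.031,0.03,0,0,0,0],[1,-0.031,0.03,0,0,0,0],[1,-0.031,0.03,0,0,0,0],[1,-0.031,0.03,0,0,0,0],[1,-0.031,0.03,0,0,0,0],[1,-0.031,0.03,0,0,0,0],[1,-0.031,0.03,0,0,0,0],[1,-0.031,0.03,0,0,0,0]],
  ],
)

```text
clock: 1.55
position: [450.7, -83.0, 315.2]
ee_rot: [-0.195, 0.981, 0.006, -0.001]
contact_force: [0.9, -0.7, 0.6]
gripper_width: 85.1
```

```bash
cat >> h.py <<'E'
from scipy.spatial.transform import Rotation as Ro
def go(target,yaw=None):
    "tool-frame shift (mm) to world target and turn to level (rotvec), tool-down keeping/at yaw of tool x (deg)"
    s=arm.read_state();R=Ro.from_quat(s['ee_rot']).as_matrix()
    d=R.T@(np.array(target)-s['position'])
    a=np.arctan2(R[1,0],R[0,0]) if yaw is None else np.radians(yaw)
    x=np.array([np.cos(a),np.sin(a),0]);z=np.array([0,0,-1.]);G=np.c_[x,np.cross(z,x),z]
    w=Ro.from_matrix(R.T@G).as_rotvec()
    print('pos',s['position'],'t',s['clock'],'F',s['contact_force'],'w',s['gripper_width'],'yaw',np.degrees(np.arctan2(R[1,0],R[0,0])))
    print('shift',d,'turn',w,'joints',s['joints'],'Rx',R[:,0],'Ry',R[:,1])
E
python3 -c "
from h import *
go([511.5,400,300])"
```

```text
pos [450.665 -83.002 315.196] t 1.55 F [ 0.859 -0.748  0.566] w 85.12394296952819 yaw -157.50438990866093
shift [-241.008  422.774   19.99 ] turn [0.011 0.    0.   ] joints [ 0.166  0.044 -0.221 -0.011 -1.309 -1.342] Rx [-0.924 -0.383 -0.   ] Ry [-0.383  0.924  0.011]
```

Call:
drive_tool(
  moves=[
    [[1,-0.022,0.0384,0,0.011,0,0],[1,-0.022,0.0384,0,0,0,0],[1,-0.022,0.0384,0,0,0,0],[1,-0.022,0.0384,0,0,0,0],[1,-0.022,0.0384,0,0,0,0],[1,-0.022,0.0384,0,0,0,0],[1,-0.022,0.0384,0,0,0,0],[1,-0.022,0.0384,0,0,0,0],[1,-0.022,0.0384,0,0,0,0],[1,-0.022,0.0384,0,0,0,0],[1,-0.016,0.028,0,0,0,0],[1,0,0,0,0,0,0]],
  ],
)

```text
clock: 2.75
position: [507.9, 412.8, 310.2]
ee_rot: [-0.198, 0.98, -0.001, -0.003]
contact_force: [-0.4, 0.3, -0.7]
gripper_width: 85.4
```

```bash
python3 - <<'E'
from h import *
go([511.5,400,300])
s=arm.read_state();p,d=arm.get_image('wrist');cv2.imwrite('pics/w1.png',p[:,:,::-1])
W=cloud('wrist',d,s);h=cv2.cvtColor(p,cv2.COLOR_RGB2HSV)
t=(h[...,0]>8)&(h[...,0]<22)&(h[...,1]>80)
for a in range(10,220,30):
    q=t&(W[...,2]>a)&(W[...,2]<a+30)&(np.hypot(W[...,0]-511,W[...,1]-400)<60)
    if q.sum()>5: print(a,q.sum(),W[q].mean(0),W[q].min(0)[:2],W[q].max(0)[:2])
E
```

```text
pos [507.893 412.759 310.196] t 2.75 F [-0.384  0.305 -0.677] w 85.39968492593192 yaw -157.10989715006352
shift [  1.578 -13.145  10.221] turn [-0.001 -0.006  0.   ] joints [ 0.928  0.402  0.23  -0.002 -1.404 -2.099] Rx [-0.921 -0.389  0.006] Ry [-0.389  0.921 -0.001]
10 438 [503.35  400.042  34.072] [489.43  380.363] [530.317 422.788]
40 208 [505.016 400.328  46.04 ] [497.168 386.544] [522.118 414.886]
70 75 [503.603 399.284  85.013] [501.35  391.608] [512.029 408.345]
100 100 [503.669 399.357 115.637] [501.401 391.571] [512.443 408.714]
130 122 [503.341 399.793 145.769] [501.201 391.989] [508.778 409.108]
160 163 [503.435 399.603 175.353] [501.234 391.955] [509.339 409.613]
190 597 [508.785 400.921 207.403] [501.258 391.804] [520.019 411.11 ]
```

The wrist view agrees: stick axis about (511, 400.4). I'll correct sideways and then descend.

Call:
drive_tool(
  moves=[
    [[1,0.002,-0.013,0,0,-0.006,0],[1,0,0,0.01,0,0,0],[1,0,0,0.03,0,0,0],[1,0,0,0.03,0,0,0],[1,0,0,0,0,0,0]],
  ],
)

```text
clock: 3.3
position: [511.2, 390.7, 239.5]
ee_rot: [-0.195, 0.981, -0.0, 0.001]
contact_force: [1.2, 0.0, 0.6]
gripper_width: 85.6
```

```bash
python3 -c "
from h import *
go([511.,400.4,152])"
```

```text
pos [511.212 390.685 239.472] t 3.3 F [1.234 0.015 0.575] w 85.62017265078019 yaw -157.488689521643
shift [-3.41   9.085 87.474] turn [-0.     0.001 -0.   ] joints [ 0.904  0.411  0.068  0.001 -1.228 -2.082] Rx [-0.924 -0.383 -0.001] Ry [-0.383  0.924 -0.   ]
```

Call:
drive_tool(
  moves=[
    [[1,-0.0035,0.009,0,0,0,0],[1,0,0,0,0,0,0],[1,0,0,0,0,0,0]],
  ],
)

```text
clock: 3.6
position: [512.6, 399.7, 243.6]
ee_rot: [-0.194, 0.981, 0.001, 0.003]
contact_force: [0.7, -0.9, 0.5]
gripper_width: 85.3
```

```bash
python3 -c "
from h import *
go([511.,400.4,152])"
```

```text
pos [512.58  399.65  243.623] t 3.6 F [ 0.711 -0.924  0.544] w 85.31718786867485 yaw -157.59939224005473
shift [ 1.79   1.217 91.614] turn [0.001 0.007 0.   ] joints [ 0.912  0.417  0.088  0.003 -1.236 -2.093] Rx [-0.925 -0.381 -0.007] Ry [-0.381  0.925  0.001]
```

Call:
drive_tool(
  moves=[
    [[1,0.001,0.001,0.018,0,0.007,0],[1,0,0,0.018,0,0,0],[1,0,0,0.018,0,0,0],[1,0,0,0.015,0,0,0],[1,0,0,0.01,0,0,0],[1,0,0,0,0,0,0]],
  ],
)

```text
clock: 4.2
position: [511.5, 401.9, 161.6]
ee_rot: [-0.194, 0.981, 0.003, 0.001]
contact_force: [-0.7, -0.9, -0.4]
gripper_width: 85.6
```

```bash
python3 -c "
from h import *
go([511.,400.4,152])"
```

```text
pos [511.487 401.913 161.559] t 4.2 F [-0.744 -0.891 -0.427] w 85.58075240963954 yaw -157.5944066226422
shift [ 1.057 -1.257  9.55 ] turn [0.005 0.003 0.   ] joints [ 0.913  0.477 -0.024 -0.003 -1.064 -2.091] Rx [-0.925 -0.381 -0.003] Ry [-0.381  0.924  0.005]
```

Call:
drive_tool(
  moves=[
    [[1,0.001,-0.001,0.009,0.004,0.002,0],[1,0,0,0,0,0,0],[0,0,0,0,0,0,0],[0,0,0,0,0,0,0],[0,0,0,0,0,0,0],[0,0,0,0,0,0,0],[0,0,0,0,0,0,0],[0,0,0,0,0,0,0]],
  ],
)

```text
clock: 5.0
position: [512.2, 401.9, 155.0]
ee_rot: [-0.195, 0.981, 0.002, 0.003]
contact_force: [0.5, 0.5, -1.6]
gripper_width: 18.9
```

```bash
python3 -c "
from h import *
go([511.,400.4,152])
for n in ('side','wrist'):
    p,d=arm.get_image(n);cv2.imwrite(f'pics/g_{n}.png',p[:,:,::-1])
"
```

```text
pos [512.2   401.885 154.96 ] t 5.0 F [ 0.456  0.502 -1.64 ] w 18.868274805545433 yaw -157.56264959996017
shift [ 1.696 -0.922  2.947] turn [0.003 0.007 0.   ] joints [ 0.914  0.483 -0.034  0.001 -1.047 -2.094] Rx [-0.924 -0.382 -0.007] Ry [-0.382  0.924  0.003]
```

Call:
drive_tool(
  moves=[
    [[0,0,0,-0.012,0,0,0],[0,0,0,-0.025,0,0,0],[0,0,0,-0.03,0,0,0],[0,0,0,-0.03,0,0,0],[0,0,0,-0.03,0,0,0],[0,0,0,-0.025,0,0,0],[0,0,0,-0.012,0,0,0],[0,0,0,0,0,0,0],[0,0,0,0,0,0,0]],
  ],
)

```text
clock: 6.0
position: [510.9, 400.1, 330.1]
ee_rot: [-0.194, 0.981, 0.002, 0.003]
contact_force: [0.4, -0.7, -0.5]
gripper_width: 18.8
```

```bash
cat >> h.py <<'E'
def stick(tag,ns=('side','top')):
    for n in ns:
        p,d=arm.get_image(n);cv2.imwrite(f'pics/{tag}_{n}.png',p[:,:,::-1]);s=arm.read_state();W=cloud(n,d);h=cv2.cvtColor(p,cv2.COLOR_RGB2HSV)
        t=(h[...,0]>8)&(h[...,0]<22)&(h[...,1]>80)&(d>0)&(np.hypot(W[...,0]-s['position'][0],W[...,1]-s['position'][1])<35)
        t=cv2.morphologyEx(t.astype(np.uint8),cv2.MORPH_OPEN,np.ones((3,3)))
        P=W[t>0]
        if not len(P): print(n,'none');continue
        print(n,'z',np.percentile(P[:,2],[1,99]),'tcp',s['position'])
        for a in np.arange(P[:,2].min(),P[:,2].max(),25):
            q=P[(P[:,2]>=a)&(P[:,2]<a+25)]
            if len(q)>5: print('  %.0f'%a,len(q),q.mean(0),q.min(0)[:2],q.max(0)[:2])
E
python3 -c "
from h import *
go([607.5,158,320])
stick('l')
"
```

```text
pos [510.934 400.082 330.084] t 6.0 F [ 0.357 -0.696 -0.54 ] w 18.77170054336119 yaw -157.57414675673152
shift [   3.16  -260.634    9.491] turn [0.002 0.007 0.   ] joints [ 0.914  0.379  0.241  0.002 -1.426 -2.094] Rx [-0.924 -0.381 -0.007] Ry [-0.382  0.924  0.002]
side z [186.058 318.266] tcp [511.015 400.028 330.032]
  184 124 [501.367 414.382 197.41 ] [489.592 395.818] [527.098 422.194]
  209 223 [506.328 407.139 216.986] [490.69 382.46] [529.398 422.636]
  234 68 [507.495 406.587 246.121] [501.261 398.704] [519.568 411.025]
  259 70 [506.908 406.665 271.202] [501.319 398.644] [518.327 410.742]
  284 76 [506.891 406.568 296.331] [501.34  398.599] [518.29  410.382]
  309 36 [507.062 407.015 314.554] [501.383 398.497] [515.279 410.532]
top z [192.531 313.542] tcp [510.931 399.922 329.396]
  190 172 [510.336 386.586 207.566] [492.494 376.18 ] [529.219 410.668]
  215 97 [509.626 391.863 222.068] [494.512 383.452] [524.292 406.13 ]
  240 49 [510.125 390.739 252.017] [501.325 388.272] [520.078 396.212]
  265 39 [509.58  390.144 277.071] [502.491 388.382] [517.018 392.604]
  290 43 [509.472 390.298 299.242] [502.557 387.852] [518.372 394.07 ]
```

View pics/l_side.png

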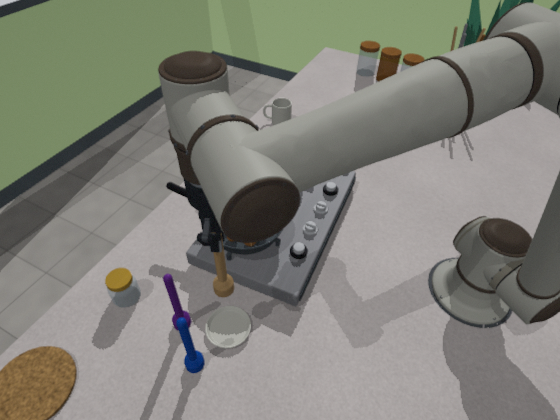

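The side view shows the stirrer hanging upright in the fingers at (222,285), clear of the dish. Foot bottom is TCP−148 and the axis runs under the TCP. Moving over the pan centre.

Call:
drive_tool(
  moves=[
    [[0,0,-0.015,0,0,0.005,0],[0,0,-0.03,0,0,0,0],[0,0,-0.035,0,0,0,0],[0,0,-0.035,0,0,0,0],[0,0,-0.035,0,0,0,0],[0,0,-0.035,0,0,0,0],[0,0,-0.03,0,0,0,0],[0,0,-0.02,0,0,0,0],[0,0,-0.01,0,0,0,0],[0,0,0,0,0,0,0],[0,0,0,0,0,0,0]],
  ],
)

```text
clock: 7.2
position: [605.2, 157.5, 316.7]
ee_rot: [-0.194, 0.981, -0.004, -0.012]
contact_force: [-0.0, 1.2, -1.5]
gripper_width: 18.9
```

```bash
python3 -c "
from h import *
go([607.5,158,244])
"
```

```text
pos [605.188 157.479 316.686] t 7.2 F [-0.014  1.171 -1.548] w 18.899149411355832 yaw -157.64778385173298
shift [-4.128 -0.132 72.607] turn [-0.004 -0.025  0.   ] joints [ 0.513  0.356  0.175  0.001 -1.415 -1.694] Rx [-0.925 -0.38   0.025] Ry [-0.38   0.925 -0.004]
```

Call:
drive_tool(
  moves=[
    [[0,-0.003,0,0,-0.003,-0.02,0],[0,0,0,0,0,0,0],[0,0,0,0,0,0,0]],
  ],
)

```text
clock: 7.5
position: [607.3, 161.2, 316.2]
ee_rot: [-0.196, 0.981, -0.0, -0.002]
contact_force: [0.3, 1.0, -0.4]
gripper_width: 18.5
```

```bash
python3 -c "
from h import *
go([607.5,158,244])
stick('c')
"
```

```text
pos [607.296 161.207 316.153] t 7.5 F [ 0.323  1.028 -0.371] w 18.476989718891275 yaw -157.44629395873372
shift [ 0.783 -3.048 72.156] turn [ 0.    -0.004 -0.   ] joints [ 0.516  0.351  0.167 -0.001 -1.39  -1.693] Rx [-0.924 -0.384  0.004] Ry [-0.384  0.924  0.   ]
side z [171.307 305.711] tcp [607.322 161.199 316.228]
  169 114 [597.423 174.628 182.631] [584.371 154.062] [621.73  184.651]
  194 142 [601.427 168.58  203.057] [586.095 147.566] [625.974 182.509]
  219 55 [603.512 167.645 231.295] [595.984 160.627] [614.46 171.77]
  244 51 [603.471 168.038 256.915] [597.55  161.912] [613.412 171.991]
  269 53 [603.782 168.171 281.987] [597.402 162.068] [614.798 172.482]
  294 30 [603.814 168.456 301.296] [598.744 161.597] [612.445 172.196]
top z [ 90.246 324.734] tcp [607.398 161.03  316.302]
  87 9 [622.828 174.852  94.911] [605.006 147.85 ] [639.971 195.049]
  162 15 [591.746 148.25  181.358] [584.288 137.968] [612.027 168.801]
  187 199 [600.209 154.994 198.184] [583.698 137.068] [626.161 179.567]
  212 23 [599.952 154.044 224.188] [595.64  149.069] [609.922 162.72 ]
  237 26 [599.455 155.386 249.809] [595.925 149.407] [607.597 165.376]
  262 25 [600.475 154.482 274.755] [596.219 149.7  ] [610.437 166.212]
  287 23 [598.832 155.884 299.098] [596.539 150.037] [603.493 163.298]
  312 16 [599.309 153.824 319.761] [596.719 143.461] [603.147 160.2  ]
```

View pics/c_side.png

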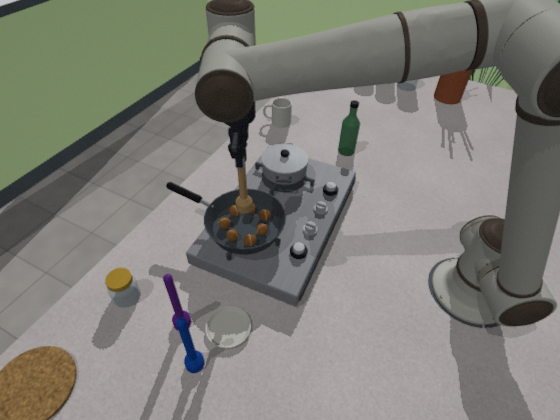

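Foot (246,203 in side view) hangs over the middle of the nut ring, with the nuts clear around it. Descending at the centre.

Call:
drive_tool(
  moves=[
    [[0,0.001,-0.003,0.005,0,-0.003,0],[0,0,0,0.01,0,0,0],[0,0,0,0.01,0,0,0],[0,0,0,0.01,0,0,0],[0,0,0,0,0,0,0]],
  ],
)

```text
clock: 8.1
position: [606.8, 158.1, 277.3]
ee_rot: [-0.196, 0.981, 0.0, -0.001]
contact_force: [-0.5, 1.1, -0.2]
gripper_width: 18.6
```

```bash
python3 -c "
from h import *
go([607.,158.5,244])
"
```

```text
pos [606.778 158.098 277.272] t 8.1 F [-0.548  1.12  -0.15 ] w 18.637381100583465 yaw -157.4142469971315
shift [-0.428  0.268 33.272] turn [ 0.001 -0.002 -0.   ] joints [ 0.512  0.363  0.091 -0.001 -1.3   -1.689] Rx [-0.923 -0.384  0.002] Ry [-0.384  0.923  0.001]
```

Call:
drive_tool(
  moves=[
    [[0,0,0,0.01,0,0,0],[0,0,0,0.01,0,0,0],[0,0,0,0.007,0,0,0],[0,0,0,0,0,0,0],[0,0,0,0,0,0,0]],
  ],
)

```text
clock: 8.6
position: [606.8, 157.9, 247.1]
ee_rot: [-0.196, 0.981, -0.0, -0.002]
contact_force: [-0.7, 0.3, -0.6]
gripper_width: 18.5
```

```bash
python3 -c "
from h import *
go([607.,158.5,244])
stick('d',('side',))
"
```

```text
pos [606.783 157.876 247.092] t 8.6 F [-0.718  0.342 -0.562] w 18.538323507562588 yaw -157.41962487635507
shift [-0.45   0.492  3.09 ] turn [ 0.    -0.003 -0.   ] joints [ 0.512  0.38   0.041 -0.    -1.235 -1.689] Rx [-0.923 -0.384  0.003] Ry [-0.384  0.923  0.   ]
side z [ 93.132 236.319] tcp [606.716 157.891 247.037]
  90 58 [599.16  171.296 106.13 ] [583.717 149.049] [638.767 180.424]
  115 154 [600.291 166.908 128.747] [583.87  136.712] [626.731 180.112]
  140 47 [602.518 163.199 151.125] [595.864 151.036] [611.978 168.243]
  165 53 [602.789 163.893 177.456] [595.699 154.801] [614.008 168.386]
  190 49 [603.069 164.454 202.202] [596.541 155.421] [612.984 170.221]
  215 52 [603.463 164.588 226.867] [596.161 155.394] [614.111 170.691]
```

Call:
drive_tool(
  moves=[
    [[0,-0.0055,-0.002,0.002,0,-0.002,0],[0,-0.0055,-0.002,0,0,0,0],[0,-0.0055,-0.002,0,0,0,0],[0,-0.0055,-0.002,0,0,0,0],[0,-0.0055,-0.002,0,0,0,0],[0,-0.0055,-0.002,0,0,0,0],[0,-0.0055,-0.002,0,0,0,0],[0,-0.005,-0.002,0,0,0,0],[0,0,0,0,0,0,0]],
  ],
)

```text
clock: 9.55
position: [658.7, 160.3, 246.1]
ee_rot: [-0.196, 0.981, 0.0, 0.001]
contact_force: [-1.3, 0.2, -0.4]
gripper_width: 19.1
```

```bash
cat >> h.py <<'E'
def arc(a0,a1,n,R=46,C=(607.,158.5),z=245.):
    s=arm.read_state();M=Ro.from_quat(s['ee_rot']).as_matrix();p=s['position'].copy()
    d=p[:2]-np.array(C);ang=np.degrees(np.arctan2(d[1],d[0]))-2.3
    print('pan-angle',ang,'r',np.hypot(*d),'z',p[2],'t',s['clock'],'F',s['contact_force'],'w',s['gripper_width'])
    print('turn',Ro.from_matrix(M).inv().apply([0,0,-1]))
    for a in np.radians(np.linspace(a0,a1,n+1)[1:]+2.3):
        q=np.array([C[0]+R*np.cos(a),C[1]+R*np.sin(a),z]);t=M.T@(q-p);p=q;print('%.1f %.1f %.1f'%tuple(t))
E
python3 -c "
from h import *
arc(0,-90,12)
"
```

```text
pan-angle -0.3555980212514873 r 51.73848210222937 z 246.0812335615227 t 9.55 F [-1.306  0.169 -0.369] w 19.086205012607312
turn [0.002 0.    1.   ]
7.7 -3.2 1.1
3.1 -5.1 -0.0
3.8 -4.7 -0.0
4.4 -4.1 -0.0
4.9 -3.5 -0.0
5.3 -2.9 -0.0
5.6 -2.2 -0.0
5.9 -1.4 -0.0
6.0 -0.6 -0.0
6.0 0.2 -0.0
5.9 0.9 -0.0
5.8 1.7 -0.0
```

Call:
drive_tool(
  moves=[
    [[0,0.006,-0.003,0.001,0,0,0],[0,0.003,-0.005,0,0,0,0],[0,0.004,-0.0045,0,0,0,0],[0,0.0045,-0.004,0,0,0,0],[0,0.005,-0.0035,0,0,0,0],[0,0.005,-0.003,0,0,0,0]],
  ],
)

```text
clock: 10.15
position: [638.1, 127.0, 244.4]
ee_rot: [-0.196, 0.981, 0.002, -0.001]
contact_force: [-1.2, 1.5, -0.3]
gripper_width: 18.5
```

```bash
python3 -c "
from h import *
arc(-45,-135,12,47)
"
```

```text
pan-angle -47.646461248765654 r 44.316328347021845 z 244.39377774893856 t 10.15 F [-1.179  1.45  -0.307] w 18.524000576571332
turn [-0.002 -0.004  1.   ]
2.7 -3.8 -0.6
6.0 -1.4 0.0
6.1 -0.6 0.0
6.1 0.2 0.0
6.1 1.0 0.0
5.9 1.8 0.0
5.6 2.5 0.0
5.2 3.2 0.0
4.8 3.9 0.0
4.2 4.5 0.0
3.6 5.0 0.0
2.9 5.4 0.0
```

Tracking well. Continuing.

Call:
drive_tool(
  moves=[
    [[0,0.003,-0.004,0,0,0,0],[0,0.0055,-0.0015,0,0,0,0],[0,0.006,-0.0005,0,0,0,0],[0,0.006,0,0,0,0,0],[0,0.006,0.001,0,0,0,0],[0,0.0055,0.002,0,0,0,0],[0,0.0055,0.0025,0,0,0,0]],
  ],
)

```text
clock: 10.85
position: [603.9, 110.0, 246.2]
ee_rot: [-0.195, 0.981, 0.001, 0.004]
contact_force: [2.6, 2.5, 0.2]
gripper_width: 18.4
```

```bash
python3 -c "
from h import *
arc(-100,-190,12,47)
"
```

```text
pan-angle -95.93676417751219 r 48.60604890342317 z 246.17184946387738 t 10.85 F [2.591 2.502 0.159] w 18.363825580338755
turn [ 0.008 -0.001  1.   ]
7.3 6.5 1.1
4.6 4.1 -0.0
4.0 4.6 -0.0
3.4 5.1 -0.0
2.7 5.5 -0.0
2.0 5.8 -0.0
1.2 6.0 -0.0
0.4 6.1 0.0
-0.4 6.1 0.0
-1.2 6.0 0.0
-2.0 5.8 0.0
-2.7 5.5 0.0
```

Call:
drive_tool(
  moves=[
    [[0,0.0055,0.004,0.001,0,0.004,0],[0,0.0045,0.004,0,0,0,0],[0,0.004,0.0045,0,0,0,0],[0,0.0035,0.005,0,0,0,0],[0,0.0025,0.0055,0,0,0,0],[0,0.002,0.006,0,0,0,0],[0,0.001,0.006,0,0,0,0]],
  ],
)

```text
clock: 11.55
position: [568.3, 136.9, 247.0]
ee_rot: [-0.196, 0.981, 0.001, 0.006]
contact_force: [2.1, 0.5, -0.0]
gripper_width: 18.7
```

```bash
python3 -c "
from h import *
arc(-150,-240,12,47)
p,d=arm.get_image('side');cv2.imwrite('pics/s3.png',cv2.resize(p[150:290,160:340,::-1],None,fx=4,fy=4))
"
```

```text
pan-angle -153.10738459693314 r 44.38398610134421 z 246.96505929532785 t 11.55 F [ 2.135  0.472 -0.012] w 18.686886896746394
turn [ 0.012 -0.     1.   ]
2.9 3.3 1.9
-0.2 6.1 0.0
-1.0 6.1 0.0
-1.8 5.9 0.0
-2.5 5.6 0.0
-3.2 5.2 0.0
-3.9 4.8 0.0
-4.5 4.2 0.1
-5.0 3.6 0.1
-5.4 2.9 0.1
-5.7 2.2 0.1
-6.0 1.4 0.1
```

View pics/s3.png

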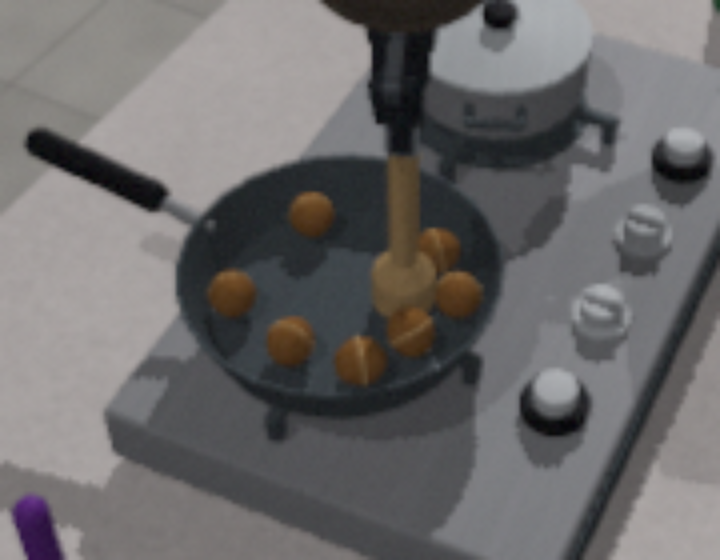

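The picture shows the foot down at (403,280) in the crop. All 7 nuts are in the pan and being swept ahead or aside. Continuing.

Call:
drive_tool(
  moves=[
    [[0,0.002,0.0045,0.002,0,0.008,0],[0,0,0.006,0,0,0,0],[0,-0.001,0.006,0,0,0,0],[0,-0.0015,0.006,0,0,0,0],[0,-0.0025,0.0055,0,0,0,0],[0,-0.003,0.005,0,0,0,0],[0,-0.004,0.0045,0,0,0,0]],
  ],
)

```text
clock: 12.3
position: [560.7, 175.8, 243.9]
ee_rot: [-0.197, 0.98, -0.003, -0.002]
contact_force: [4.7, -4.0, 1.1]
gripper_width: 18.8
```

```bash
python3 -c "
from h import *
arc(-204,-294,12,47)
"
```

```text
pan-angle 157.23456299741392 r 49.44955915522253 z 243.90136098903702 t 12.3 F [ 4.653 -3.964  1.105] w 18.76034721009252
turn [-0.006  0.005  1.   ]
-7.1 3.2 -1.2
-5.1 3.5 -0.0
-5.5 2.8 -0.0
-5.8 2.0 -0.0
-6.0 1.3 -0.0
-6.1 0.5 -0.0
-6.1 -0.3 -0.0
-6.0 -1.1 -0.0
-5.8 -1.9 -0.0
-5.5 -2.7 -0.0
-5.1 -3.4 -0.0
-4.7 -4.0 -0.0
```

Call:
drive_tool(
  moves=[
    [[0,-0.006,0.0035,-0.001,-0.003,-0.003,0],[0,-0.005,0.0035,0,0,0,0],[0,-0.0055,0.003,0,0,0,0],[0,-0.006,0.002,0,0,0,0],[0,-0.006,0.001,0,0,0,0],[0,-0.006,0.0005,0,0,0,0],[0,-0.006,-0.0005,0,0,0,0]],
  ],
)

```text
clock: 13.0
position: [595.5, 203.2, 244.2]
ee_rot: [-0.196, 0.981, -0.004, -0.003]
contact_force: [1.0, -3.0, -0.5]
gripper_width: 18.4
```

```bash
python3 -c "
from h import *
arc(-255,-352.5,13,47)
"
```

```text
pan-angle 102.09535851147793 r 46.141153644437864 z 244.20934947257038 t 13.0 F [ 0.985 -3.02  -0.459] w 18.35563964175883
turn [-0.008  0.006  1.   ]
-3.8 0.2 -0.8
-5.9 -1.8 -0.0
-5.6 -2.5 -0.0
-5.2 -3.2 -0.0
-4.8 -3.9 -0.0
-4.2 -4.5 -0.0
-3.6 -5.0 0.0
-2.9 -5.4 0.0
-2.2 -5.7 0.0
-1.4 -6.0 0.0
-0.6 -6.1 0.0
0.2 -6.1 0.0
1.0 -6.1 0.0
```

Call:
drive_tool(
  moves=[
    [[0,-0.0045,-0.0005,-0.001,-0.005,-0.006,0],[0,-0.006,-0.002,0,0,0,0],[0,-0.0055,-0.0025,0,0,0,0],[0,-0.005,-0.003,0,0,0,0],[0,-0.005,-0.004,0,0,0,0],[0,-0.004,-0.0045,0,0,0,0],[0,-0.0035,-0.005,0,0,0,0]],
  ],
)

```text
clock: 13.7
position: [634.6, 195.0, 242.8]
ee_rot: [-0.196, 0.981, -0.001, -0.006]
contact_force: [-0.8, -1.7, -0.1]
gripper_width: 18.8
```

```bash
python3 -c "
from h import *
arc(-310,-370,8,47)
"
```

```text
pan-angle 50.6412259194534 r 45.75140206934933 z 242.84559179960215 t 13.7 F [-0.796 -1.651 -0.109] w 18.7613434483583
turn [-0.013  0.     1.   ]
-4.0 -5.4 -2.2
-1.9 -5.8 -0.0
-1.2 -6.0 -0.0
-0.4 -6.1 -0.0
0.4 -6.1 0.0
1.2 -6.0 0.0
2.0 -5.8 0.0
2.8 -5.5 0.0
```

Call:
drive_tool(
  moves=[
    [[0,-0.003,-0.0055,-0.002,0,-0.01,0],[0,-0.002,-0.006,0,0,0,0],[0,-0.001,-0.006,0,0,0,0],[0,-0.0005,-0.006,0,0,0,0],[0,0.0005,-0.006,0,0,0,0],[0,0.001,-0.006,0,0,0,0],[0,0.001,-0.003,0,0,0,0],[0,0,0,0,0,0,0]],
  ],
)

```text
clock: 14.5
position: [656.1, 158.7, 245.2]
ee_rot: [-0.196, 0.981, 0.002, 0.001]
contact_force: [-0.7, -0.4, -1.6]
gripper_width: 18.7
```

```bash
python3 -c "
from h import *
arc(-360,-370,1,47)
go([607,158.5,330])
stick('e')
p=cv2.imread('pics/e_side.png');cv2.imwrite('pics/e_c.png',cv2.resize(p[150:290,160:340],None,fx=4,fy=4))
"
```

```text
pan-angle -2.1044657706324523 r 49.13889517583432 z 245.16538871533578 t 14.5 F [-0.652 -0.366 -1.551] w 18.664367261217038
turn [ 0.003 -0.003  1.   ]
4.8 -5.0 0.1
pos [656.139 158.668 245.165] t 14.5 F [-0.652 -0.366 -1.551] w 18.664367261217038 yaw -157.44517105902688
shift [ 45.189  18.908 -84.924] turn [0.003 0.003 0.   ] joints [ 0.475  0.462  0.166 -0.002 -1.271 -1.652] Rx [-0.924 -0.384 -0.003] Ry [-0.384  0.924  0.003]
side z [ 99.553 234.057] tcp [655.98  158.799 245.158]
  91 73 [649.056 173.577 108.063] [633.622 153.336] [673.905 187.657]
  116 167 [652.759 168.767 127.559] [633.555 138.616] [683.289 187.981]
  141 50 [651.717 163.807 153.713] [645.575 152.996] [662.876 169.627]
  166 50 [652.152 164.784 179.497] [645.3   153.924] [663.886 169.779]
  191 44 [652.031 164.865 203.366] [645.892 158.01 ] [661.93  169.811]
  216 40 [652.539 165.658 225.778] [646.824 158.441] [662.602 168.812]
top z [ 87.017 262.162] tcp [655.808 158.958 245.112]
  86 37 [656.233 154.703  95.279] [632.21  134.849] [684.579 183.582]
  111 181 [648.66  153.859 125.933] [632.413 135.277] [673.805 180.415]
  136 20 [647.669 153.524 148.487] [644.641 146.679] [654.971 164.771]
  161 23 [648.125 153.054 173.467] [644.389 147.27 ] [656.023 163.712]
  186 26 [648.235 153.101 200.385] [644.776 147.21 ] [656.082 163.136]
  211 23 [647.664 154.082 224.69 ] [644.963 147.559] [654.059 164.16 ]
  236 21 [647.351 154.068 247.16 ] [645.464 147.787] [652.374 163.468]
  261 6 [646.682 153.629 264.165] [645.207 149.802] [648.227 158.027]
```

View pics/e_c.png

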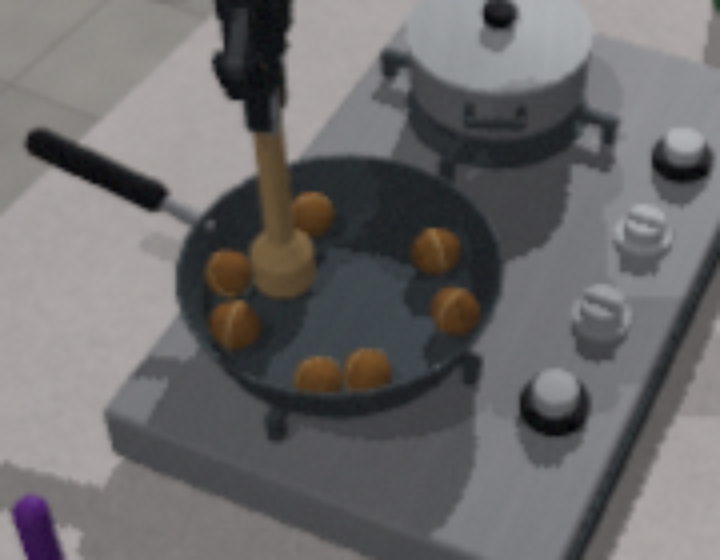

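Circle closed: the foot is at (283,265) in the crop on the handle side, and 7 nuts are in the pan at the wall. I'll check the nut shift before lifting.

```bash
python3 - <<'E'
from h import *
b=np.array([[656,187],[656,134],[623.5,105.5],[614,213],[574,109.5],[563.5,207.4],[555,158.7]])
p,d=arm.get_image('side');W=cloud('side',d);h=cv2.cvtColor(p,cv2.COLOR_RGB2HSV)
m=((h[...,0]>5)&(h[...,0]<16)&(h[...,1]>140)&(W[...,2]<135)&(np.hypot(W[...,0]-607,W[...,1]-158)<105)).astype(np.uint8)
k,l,st,ce=cv2.connectedComponentsWithStats(m)
for i in range(1,k):
    if st[i,4]>15:
        q=ray('side',*ce[i],108)[:2];print(ce[i],st[i,4],q,'z',np.median(W[l==i][:,2]),'r',np.hypot(*(q-[607,158])),'nearest old',np.hypot(*(b-q).T).min())
E
```

```text
[237.786 203.786] 56 [663.161 108.939] z 114.57111008701986 r 74.57184191851273 nearest old 26.06348201933174
[271.519 211.222] 27 [563.851  88.64 ] z 117.34165217571979 r 81.68689085311092 nearest old 23.198499104359588
[266.027 213.486] 37 [573.249 103.748] z 110.81662792727309 r 63.89341515684862 nearest old 5.8004457529354525
[217.099 217.634] 71 [684.908 182.323] z 118.1517952397736 r 81.61682962964669 nearest old 29.28401124753363
[273.478 227.362] 69 [530.396 139.446] z 115.61258991036982 r 78.81915942295498 nearest old 31.242205469770987
[214.857 229.048] 21 [666.707 220.078] z 118.944815368327 r 86.1310180387137 nearest old 34.76754041780846
[220.6   231.578] 45 [648.128 220.231] z 113.85140767793723 r 74.5933986726632 nearest old 34.15047780440137
[251.311 242.574] 61 [556.535 213.729] z 117.74441546793685 r 75.18240447970197 nearest old 9.410775169895068
[239.849 243.736] 53 [580.872 231.276] z 119.53040897806079 r 77.79456736647174 nearest old 29.526736407291843
```

Every nut is now at r≈70–85 mm (before: 52–65), so most moved 20 mm or more. Lifting straight up, then back to the dish.

Call:
drive_tool(
  moves=[
    [[0,0,0,-0.01,0.003,0.003,0],[0,0,0,-0.015,0,0,0],[0,0,0,-0.02,0,0,0],[0,0,0,-0.02,0,0,0],[0,0,0,-0.015,0,0,0],[0,0,0,0,0,0,0],[0,0,0,0,0,0,0]],
  ],
)

```text
clock: 15.35
position: [657.4, 162.3, 332.2]
ee_rot: [-0.197, 0.98, 0.0, 0.004]
contact_force: [-0.0, -0.0, -2.3]
gripper_width: 18.5
```

```bash
python3 -c "
from h import *
go([511.3,400.3,325])
"
```

```text
pos [657.422 162.283 332.168] t 15.35 F [-0.023 -0.037 -2.344] w 18.509935104608978 yaw -157.22524098002805
shift [ 42.644 276.034   6.489] turn [-0.001  0.008 -0.   ] joints [ 0.481  0.431  0.326  0.002 -1.458 -1.655] Rx [-0.922 -0.387 -0.008] Ry [-0.387  0.922 -0.001]
```

Call:
drive_tool(
  moves=[
    [[0,0.003,0.015,0,0,0.006,0],[0,0.005,0.03,0,0,0,0],[0,0.005,0.035,0,0,0,0],[0,0.005,0.035,0,0,0,0],[0,0.005,0.035,0,0,0,0],[0,0.005,0.035,0,0,0,0],[0,0.005,0.03,0,0,0,0],[0,0.004,0.02,0,0,0,0],[0,0.002,0.012,0,0,0,0],[0,0,0,0,0,0,0],[0,0,0,0,0,0,0]],
  ],
)

```text
clock: 16.45
position: [513.4, 386.4, 320.3]
ee_rot: [-0.198, 0.98, -0.004, -0.008]
contact_force: [0.0, 0.8, -0.6]
gripper_width: 18.6
```

```bash
python3 -c "
from h import *
go([511.3,400.3,200])
"
```

```text
pos [513.371 386.409 320.326] t 16.45 F [ 0.018  0.815 -0.623] w 18.552215983959595 yaw -157.11945322480412
shift [ -5.598  14.151 120.183] turn [-0.005 -0.018  0.   ] joints [ 0.894  0.384  0.227 -0.004 -1.432 -2.065] Rx [-0.921 -0.389  0.018] Ry [-0.389  0.921 -0.005]
```

Call:
drive_tool(
  moves=[
    [[0,-0.004,0.013,0,-0.004,-0.015,0],[0,0,0,0,0,0,0],[0,0,0,0.015,0,0,0],[0,0,0,0.025,0,0,0],[0,0,0,0.025,0,0,0],[0,0,0,0.02,0,0,0],[0,0,0,0.01,0,0,0],[0,0,0,0,0,0,0],[0,0,0,0,0,0,0]],
  ],
)

```text
clock: 17.35
position: [517.2, 396.9, 224.5]
ee_rot: [-0.194, 0.981, 0.001, 0.002]
contact_force: [0.3, 0.8, -0.3]
gripper_width: 18.5
```

```bash
python3 -c "
from h import *
go([511.3,400.3,155])
stick('r')
"
```

```text
pos [517.228 396.868 224.454] t 17.35 F [ 0.297  0.758 -0.319] w 18.466828645027693 yaw -157.624736331016
shift [ 4.473  5.412 69.437] turn [0.    0.004 0.   ] joints [ 0.903  0.433  0.065  0.002 -1.199 -2.084] Rx [-0.925 -0.381 -0.004] Ry [-0.381  0.925  0.   ]
side z [ 80.988 206.975] tcp [517.212 396.923 224.601]
  78 92 [507.825 410.917  91.943] [495.904 385.365] [532.387 418.824]
  103 190 [512.275 403.586 111.268] [495.894 379.666] [535.974 417.698]
  128 49 [513.755 403.109 140.363] [508.166 391.861] [525.752 407.208]
  153 50 [513.229 403.017 165.446] [507.652 396.141] [524.137 406.788]
  178 35 [515.439 404.894 188.553] [508.454 397.806] [523.261 406.812]
  203 10 [515.967 405.947 207.191] [511.447 404.817] [520.798 407.143]
top z [ 87.031 199.596] tcp [517.197 397.121 224.869]
  83 115 [517.129 382.533 101.142] [498.563 372.556] [535.663 407.653]
  108 88 [515.068 388.995 114.856] [500.804 378.337] [532.174 406.51 ]
  133 34 [515.754 387.596 145.43 ] [506.941 385.245] [525.29  393.383]
  158 29 [515.711 386.708 170.52 ] [509.268 384.869] [523.692 390.182]
  183 26 [514.911 386.843 192.316] [508.391 385.307] [522.189 390.243]
```

Call:
drive_tool(
  moves=[
    [[0,0.004,0.005,0,0,0.003,0],[0,0,0,0,0,0,0],[0,0,0,0.012,0,0,0],[0,0,0,0.015,0,0,0],[0,0,0,0.015,0,0,0],[0,0,0,0.008,0,0,0],[0,0,0,0,0,0,0],[0,0,0,0,0,0,0]],
  ],
)

```text
clock: 18.25
position: [511.7, 402.2, 174.9]
ee_rot: [-0.195, 0.981, 0.003, 0.003]
contact_force: [0.6, -0.2, -1.1]
gripper_width: 18.5
```

```bash
python3 -c "
from h import *
go([512,400.3,154])
"
```

```text
pos [511.677 402.245 174.862] t 18.25 F [ 0.638 -0.199 -1.07 ] w 18.548189059650063 yaw -157.55517562175632
shift [ 0.6   -2.004 20.851] turn [0.004 0.008 0.   ] joints [ 0.914  0.465 -0.01   0.    -1.087 -2.094] Rx [-0.924 -0.382 -0.008] Ry [-0.382  0.924  0.004]
```

Call:
drive_tool(
  moves=[
    [[0,0.001,-0.002,0.005,0.004,0.008,0],[0,0,0,0.006,0,0,0],[0,0,0,0.005,0,0,0],[0,0,0,0,0,0,0],[0,0,0,0,0,0,0]],
  ],
)

```text
clock: 18.75
position: [512.3, 400.5, 159.2]
ee_rot: [-0.195, 0.981, 0.001, 0.001]
contact_force: [0.1, 0.4, -1.3]
gripper_width: 18.7
```

```bash
python3 -c "
from h import *
go([512,400.3,154])
"
```

```text
pos [512.296 400.485 159.153] t 18.75 F [ 0.069  0.37  -1.251] w 18.732143737024927 yaw -157.55055200701514
shift [ 0.354 -0.062  5.152] turn [0.001 0.002 0.   ] joints [ 0.912  0.48  -0.027  0.    -1.062 -2.091] Rx [-0.924 -0.382 -0.002] Ry [-0.382  0.924  0.001]
```

Call:
drive_tool(
  moves=[
    [[0,0,0,0.002,0.001,0.002,0],[0,0,0,0.002,0,0,0],[0,0,0,0.001,0,0,0],[0,0,0,0,0,0,0]],
  ],
)

```text
clock: 19.15
position: [512.7, 400.9, 154.9]
ee_rot: [-0.195, 0.981, 0.0, 0.001]
contact_force: [-0.2, -0.4, -0.7]
gripper_width: 18.6
```

```bash
python3 -c "
from h import *
go([512,400.3,154])
"
```

```text
pos [512.748 400.854 154.858] t 19.15 F [-0.222 -0.379 -0.733] w 18.58759816391195 yaw -157.53324115793717
shift [ 0.904 -0.226  0.857] turn [0.    0.001 0.   ] joints [ 0.912  0.485 -0.03   0.001 -1.054 -2.091] Rx [-0.924 -0.382 -0.001] Ry [-0.382  0.924  0.   ]
```

Call:
drive_tool(
  moves=[
    [[0,0,0,0.001,0,0,0],[0,0,0,0.001,0,0,0],[0,0,0,0,0,0,0]],
  ],
)

```text
clock: 19.45
position: [513.2, 401.2, 154.7]
ee_rot: [-0.195, 0.981, 0.001, 0.002]
contact_force: [-0.5, 0.2, -0.9]
gripper_width: 18.2
```

```bash
python3 -c "
from h import *
go([512,400.3,154]); stick('p',('side',))
"
```

```text
pos [513.22  401.215 154.749] t 19.45 F [-0.497  0.248 -0.932] w 18.16952769066614 yaw -157.5016095753345
shift [ 1.48  -0.379  0.743] turn [0.001 0.004 0.   ] joints [ 0.912  0.485 -0.031  0.002 -1.051 -2.091] Rx [-0.924 -0.383 -0.004] Ry [-0.383  0.924  0.001]
side z [ 11.882 118.771] tcp [513.292 401.226 154.737]
  11 97 [504.272 415.288  25.226] [491.153 399.467] [534.841 423.012]
  36 119 [511.503 411.132  43.097] [495.645 399.293] [532.045 423.691]
  61 29 [511.289 409.485  73.224] [504.884 406.237] [521.427 411.567]
  86 23 [512.564 410.145  97.687] [507.316 407.977] [518.762 412.519]
  111 11 [512.844 410.4   117.191] [508.541 409.434] [518.054 411.619]
```

Call:
drive_tool(
  moves=[
    [[0,0.001,0,0.003,0,0.003,0],[0,0,0,0,0,0,0],[0,0,0,0,0,0,0]],
  ],
)

```text
clock: 19.8
position: [513.9, 401.8, 154.9]
ee_rot: [-0.196, 0.981, 0.001, 0.003]
contact_force: [-0.1, 1.2, -1.2]
gripper_width: 18.0
```

Call:
drive_tool(
  moves=[
    [[0,0,0,0.003,0,0.003,0],[0,0,0,0.002,0,0,0]],
  ],
)

```text
clock: 20.0
position: [515.5, 402.6, 154.7]
ee_rot: [-0.197, 0.98, 0.001, 0.004]
contact_force: [-3.8, -1.7, 8.1]
gripper_width: 18.5
```

Now the foot is on the dish floor (+8 N). Relaxing and releasing.

Call:
drive_tool(
  moves=[
    [[0,0.001,0,-0.001,0,0.006,0],[0.3,0,0,0,0,0,0],[0.5,0,0,0,0,0,0],[1,0,0,0,0,0,0],[1,0,0,0,0,0,0],[1,0,0,0,0,0,0]],
  ],
)

```text
clock: 20.6
position: [513.9, 401.7, 153.1]
ee_rot: [-0.196, 0.981, -0.0, -0.0]
contact_force: [-0.9, -1.0, -1.2]
gripper_width: 81.8
```

```bash
python3 -c "
from h import *
go([512,400.3,300]); stick('q')
"
```

```text
pos [513.919 401.687 153.092] t 20.6 F [-0.934 -0.998 -1.243] w 81.75309507433929 yaw -157.35860293681404
shift [   2.423   -0.526 -146.907] turn [ 0.    -0.001 -0.   ] joints [ 0.911  0.49  -0.026 -0.001 -1.055 -2.086] Rx [-0.923 -0.385  0.001] Ry [-0.385  0.923  0.   ]
side z [11.721 84.825] tcp [513.902 401.656 153.083]
  8 77 [504.485 416.398  23.548] [492.348 399.656] [527.466 424.693]
  33 121 [511.812 412.941  41.71 ] [494.508 402.675] [533.821 422.5  ]
  58 21 [512.955 410.607  69.547] [507.416 408.428] [520.063 411.982]
top z [ 20.482 171.857] tcp [513.933 401.699 153.216]
  17 130 [511.633 389.785  34.249] [493.507 378.025] [532.672 415.221]
  42 41 [511.459 393.873  49.403] [500.936 387.359] [523.982 408.964]
  67 29 [512.489 392.183  78.299] [504.44  389.608] [522.068 397.619]
  92 27 [511.999 391.76  104.387] [504.003 389.824] [520.963 396.297]
  117 23 [512.636 391.291 127.879] [506.634 389.009] [519.488 393.479]
  142 19 [509.803 392.036 151.677] [505.809 390.211] [515.792 396.016]
  167 7 [507.628 392.941 172.06 ] [505.281 391.321] [509.717 396.241]
```

View pics/q_side.png

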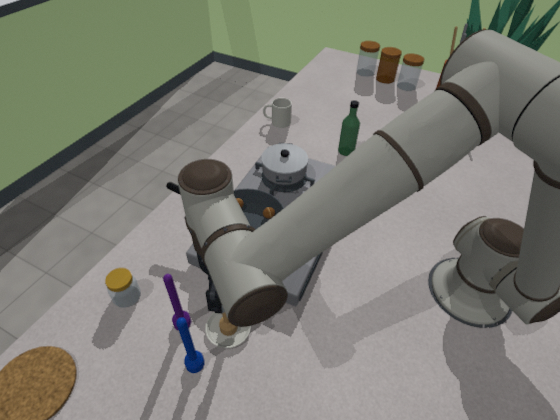

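The stirrer stands upright in the dish at (228,325), with the fingers open around it. Retreating straight up.

Call:
drive_tool(
  moves=[
    [[1,0.001,0,-0.01,0,0,0],[1,0,0,-0.02,0,0,0],[1,0,0,-0.03,0,0,0],[1,0,0,-0.03,0,0,0],[1,0,0,-0.03,0,0,0],[1,0,0,-0.02,0,0,0],[1,0,0,0,0,0,0],[1,0,0,0,0,0,0]],
  ],
)

```text
clock: 21.5
position: [512.8, 400.7, 303.2]
ee_rot: [-0.196, 0.981, 0.0, 0.001]
contact_force: [-0.1, -0.1, -1.3]
gripper_width: 85.8
```

```bash
python3 -c "
from h import *
go([448.3,147.3,250]); p,d=arm.get_image('side');cv2.imwrite('pics/u_side.png',p[:,:,::-1])
"
```

```text
pos [512.786 400.696 303.17 ] t 21.5 F [-0.064 -0.059 -1.268] w 85.82366162957337 yaw -157.35526224453525
shift [ 157.175 -209.064   52.758] turn [0.001 0.002 0.   ] joints [ 0.912  0.393  0.198  0.    -1.374 -2.087] Rx [-0.923 -0.385 -0.002] Ry [-0.385  0.923  0.001]
```

View pics/u_side.png

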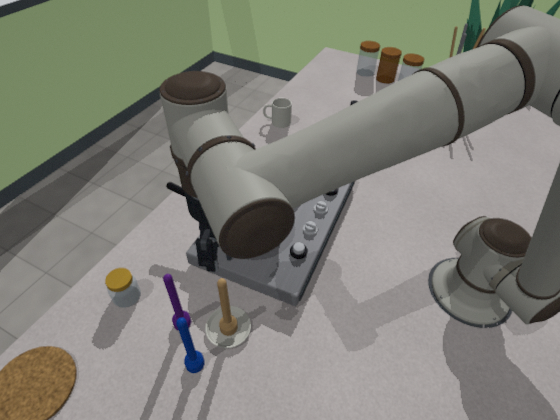

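The stirrer stands free and upright in the dish, foot at (228,325) and tip at (222,283). Next the left button, with the fingers shut.

Call:
drive_tool(
  moves=[
    [[0,0.009,-0.012,0,0,0,0],[0,0.018,-0.024,0,0,0,0],[0,0.021,-0.028,0,0,0,0],[0,0.021,-0.028,0,0,0,0],[0,0.021,-0.028,0,0,0,0],[0,0.021,-0.028,0,0,0,0],[0,0.018,-0.024,0,0,0,0],[0,0.01,-0.014,0,0,0,0],[0,0,0,0,0,0,0],[0,0,0,0,0,0,0]],
  ],
)

```text
clock: 22.55
position: [449.1, 164.9, 290.6]
ee_rot: [-0.197, 0.98, -0.005, -0.01]
contact_force: [-0.3, -0.6, -0.2]
gripper_width: -0.1
```

```bash
python3 -c "
from h import *
go([448.3,147.3,150]);
"
```

```text
pos [449.092 164.891 290.558] t 22.55 F [-0.331 -0.633 -0.189] w -0.14411425322674204 yaw -157.30949827309988
shift [  4.496 -14.954 140.793] turn [-0.007 -0.021  0.   ] joints [ 0.693  0.102 -0.222  0.    -1.269 -1.867] Rx [-0.922 -0.386  0.021] Ry [-0.386  0.923 -0.007]
```

Call:
drive_tool(
  moves=[
    [[0,0.006,-0.014,0.01,-0.006,-0.02,0],[0,0,0,0.025,0,0,0],[0,0,0,0.03,0,0,0],[0,0,0,0.03,0,0,0],[0,0,0,0.02,0,0,0],[0,0,0,0,0,0,0],[0,0,0,0,0,0,0]],
  ],
)

```text
clock: 23.25
position: [453.2, 156.7, 170.8]
ee_rot: [-0.2, 0.98, -0.0, 0.001]
contact_force: [0.6, 0.2, 0.4]
gripper_width: 0.2
```

```bash
python3 -c "
from h import *
go([448.3,147.3,95])
s=arm.read_state();p,d=arm.get_image('wrist');cv2.imwrite('pics/b_w.png',p[:,:,::-1]);print(proj('wrist',[448.3,147.3,86],s),proj('wrist',s['position'],s))
W=cloud('wrist',d,s);h=cv2.cvtColor(p,cv2.COLOR_RGB2HSV)
m=((h[...,1]<40)&(h[...,2]>150)&(abs(W[...,2]-86)<10)).astype(np.uint8)
k,l,st,ce=cv2.connectedComponentsWithStats(m)
for i in range(1,k):
    if st[i,4]>200: print(ce[i],st[i],W[l==i].mean(0),W[l==i].min(0),W[l==i].max(0))
"
```

```text
pos [453.244 156.726 170.77 ] t 23.25 F [0.616 0.161 0.388] w 0.17018330392239964 yaw -156.91298504702232
shift [ 8.345 -6.649 75.767] turn [-0.001  0.001 -0.   ] joints [ 0.674  0.195 -0.43   0.002 -0.945 -1.842] Rx [-0.92  -0.392 -0.001] Ry [-0.392  0.92  -0.001]
[272.593 203.622] [282.01  271.676]
[  8.597 108.987] [  0  88  19  47 685] [458.253 -35.966  80.269] [444.202 -44.631  76.635] [473.444 -27.726  84.385]
[ 33.635 119.178] [ 18  99  25  38 394] [458.902 -20.836  78.288] [445.893 -28.72   76.276] [473.561 -14.954  80.407]
[141.983 154.911] [129 135  26  44 785] [453.105  52.747  79.794] [438.409  43.237  76.44 ] [467.332  61.662  84.563]
[165.627 164.124] [156 147  18  33 322] [453.245  69.1    78.297] [441.437  65.484  76.292] [465.71   73.787  79.911]
[274.508 201.437] [ 253  181   44   42 1400] [446.834 148.078  84.358] [431.987 133.239  81.743] [462.197 163.205  86.336]
```

View pics/b_w.png

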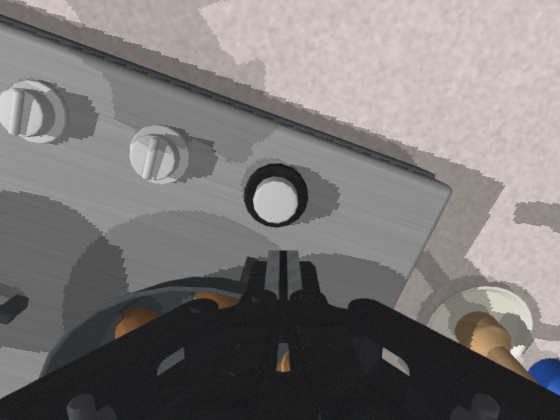

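Wrist view: the left button is at (275,201), which gives (447.3, 147.8, 85), and the stirrer stands in the dish at lower right. Aligning, then descending.

Call:
drive_tool(
  moves=[
    [[0,0.008,-0.006,0,0,0,0],[0,0,0,0,0,0,0],[0,0,0,0.015,0,0,0],[0,0,0,0.02,0,0,0],[0,0,0,0.012,0,0,0],[0,0,0,0,0,0,0],[0,0,0,0,0,0,0]],
  ],
)

```text
clock: 24.0
position: [452.3, 150.0, 130.3]
ee_rot: [-0.2, 0.98, 0.003, 0.009]
contact_force: [0.9, 1.3, -0.0]
gripper_width: -0.0
```

```bash
python3 -c "
from h import *
go([447.6,147.8,92])
"
```

```text
pos [452.264 150.026 130.253] t 24.0 F [ 0.867  1.29  -0.02 ] w -0.013667475221542508 yaw -156.87618513490062
shift [ 5.87  -0.299 38.15 ] turn [0.002 0.018 0.   ] joints [ 0.664  0.232 -0.503  0.004 -0.817 -1.834] Rx [-0.92  -0.393 -0.018] Ry [-0.393  0.92   0.002]
```

Call:
drive_tool(
  moves=[
    [[0,0.005,0,0.005,0.002,0.016,0],[0,0,0,0.012,0,0,0],[0,0,0,0.01,0,0,0],[0,0,0,0,0,0,0],[0,0,0,0,0,0,0]],
  ],
)

```text
clock: 24.5
position: [449.1, 149.1, 105.4]
ee_rot: [-0.201, 0.98, 0.001, 0.004]
contact_force: [0.4, -0.3, 0.1]
gripper_width: 0.3
```

```bash
python3 -c "
from h import *
go([447.6,147.8,88])
"
```

```text
pos [449.139 149.067 105.371] t 24.5 F [ 0.357 -0.297  0.068] w 0.27424443439399804 yaw -156.85459795699697
shift [ 2.043 -0.581 17.356] turn [0.001 0.007 0.   ] joints [ 0.665  0.267 -0.533  0.001 -0.763 -1.833] Rx [-0.919 -0.393 -0.007] Ry [-0.393  0.92   0.001]
```

Call:
drive_tool(
  moves=[
    [[0,0.002,-0.0005,0.005,0,0.006,0],[0,0,0,0.006,0,0,0],[0,0,0,0.004,0,0,0],[0,0,0,0,0,0,0],[0,0,0,0,0,0,0]],
  ],
)

```text
clock: 25.0
position: [447.9, 148.1, 89.8]
ee_rot: [-0.201, 0.98, 0.001, 0.001]
contact_force: [-0.4, -0.4, -1.1]
gripper_width: -0.2
```

```bash
python3 -c "
from h import *
go([447.6,147.8,77])
"
```

```text
pos [447.856 148.072  89.817] t 25.0 F [-0.361 -0.368 -1.084] w -0.17082657437376517 yaw -156.84177190568732
shift [ 0.371 -0.168 12.816] turn [0.001 0.002 0.   ] joints [ 0.664  0.291 -0.55  -0.001 -0.728 -1.83 ] Rx [-0.919 -0.393 -0.002] Ry [-0.393  0.919  0.001]
```

Call:
drive_tool(
  moves=[
    [[0,0,0,0.003,0,0.002,0],[0,0,0,0.003,0,0,0],[0,0,0,0,0,0,0],[0,0,0,0,0,0,0]],
  ],
)

```text
clock: 25.4
position: [448.2, 148.3, 84.3]
ee_rot: [-0.201, 0.98, 0.001, 0.0]
contact_force: [-1.4, -0.2, 3.0]
gripper_width: -0.2
```

```bash
python3 -c "
from h import *
go([447.6,147.8,77])
"
```

```text
pos [448.169 148.287  84.307] t 25.4 F [-1.438 -0.157  2.999] w -0.1510519193500623 yaw -156.81321694132768
shift [ 0.721 -0.233  7.306] turn [0.001 0.001 0.   ] joints [ 0.664  0.3   -0.554 -0.002 -0.716 -1.829] Rx [-0.919 -0.394 -0.001] Ry [-0.394  0.919  0.001]
```

Call:
drive_tool(
  moves=[
    [[0,0,0,0.003,0,0,0],[0,0,0,0.003,0,0,0],[0,0,0,0,0,0,0]],
  ],
)

```text
clock: 25.7
position: [448.2, 148.3, 78.9]
ee_rot: [-0.201, 0.98, 0.001, 0.001]
contact_force: [-2.5, 0.2, 6.2]
gripper_width: -0.0
```

```bash
python3 -c "
from h import *
go([447.6,147.8,77])
"
```

```text
pos [448.239 148.286  78.91 ] t 25.7 F [-2.536  0.175  6.246] w -0.034250047972496395 yaw -156.7870792232563
shift [ 0.781 -0.196  1.909] turn [0.001 0.001 0.   ] joints [ 0.664  0.309 -0.56  -0.001 -0.7   -1.829] Rx [-0.919 -0.394 -0.001] Ry [-0.394  0.919  0.001]
```

Call:
drive_tool(
  moves=[
    [[0,0.0005,0,0.002,0,0,0],[0,0,0,0,0,0,0]],
  ],
)

```text
clock: 25.9
position: [448.2, 148.3, 77.6]
ee_rot: [-0.202, 0.979, 0.001, 0.001]
contact_force: [-3.0, -1.3, 6.5]
gripper_width: -0.2
```

```bash
python3 -c "
from h import *
go([447.6,147.8,77])
"
```

```text
pos [448.241 148.268  77.616] t 25.9 F [-2.98  -1.323  6.524] w -0.21399804538109457 yaw -156.74757832630425
shift [ 0.775 -0.177  0.614] turn [0.001 0.003 0.   ] joints [ 0.665  0.31  -0.563 -0.    -0.695 -1.829] Rx [-0.919 -0.395 -0.003] Ry [-0.395  0.919  0.001]
```

Call:
drive_tool(
  moves=[
    [[0,0,0,0.001,0,0.002,0],[0,0,0,0.001,0,0,0]],
  ],
)

```text
clock: 26.1
position: [448.3, 148.3, 76.4]
ee_rot: [-0.202, 0.979, 0.0, 0.0]
contact_force: [-2.5, 0.1, 7.5]
gripper_width: 0.0
```

```bash
python3 -c "
from h import *
go([447.6,147.8,77]); p,d=arm.get_image('side');cv2.imwrite('pics/f_side.png',p[:,:,::-1])
p,d=arm.get_image('top');cv2.imwrite('pics/f_top.png',p[:,:,::-1])
for i in range(6): arm.get_image('wrist'); s=arm.read_state();print(s['position'],s['contact_force'])
"
```

```text
pos [448.259 148.285  76.41 ] t 26.1 F [-2.518  0.091  7.484] w 0.04184561566294799 yaw -156.72186352924354
shift [ 0.797 -0.185 -0.591] turn [0.001 0.001 0.   ] joints [ 0.664  0.313 -0.563 -0.001 -0.694 -1.828] Rx [-0.919 -0.395 -0.001] Ry [-0.395  0.919  0.001]
[448.239 148.261  76.43 ] [-2.502  1.123  7.667]
[448.225 148.289  76.452] [-3.179 -0.275  6.994]
[448.217 148.261  76.466] [-1.648 -0.894  7.735]
[448.258 148.286  76.493] [-3.371 -0.797  7.043]
[448.233 148.275  76.469] [-2.643 -0.404  7.704]
[448.239 148.292  76.493] [-2.045 -0.321  7.128]
```

View pics/f_side.png

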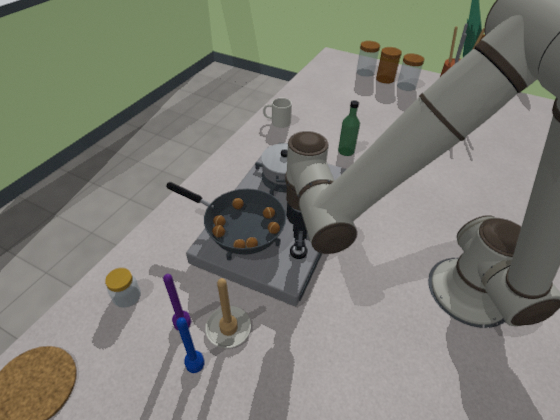

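View pics/f_top.png

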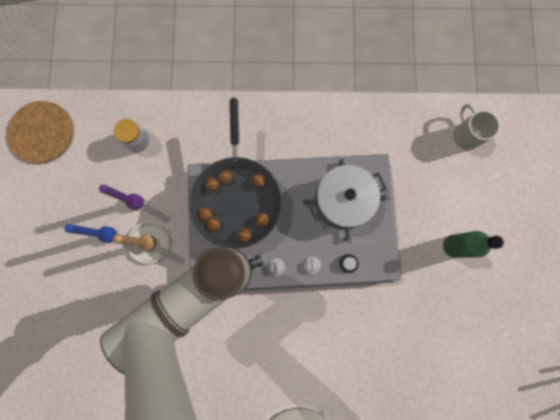

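The button is held about 9 to 9.5 mm down at 7.0–7.7 N and is steady. All 7 nuts are in the pan around (235,205) in the top view. The stirrer is upright in its dish at (147,243), and the saucepan and bottle haven't moved. Handing in.

```bash
python3 -c "
from bench import arm
print(arm.job_done()); s=arm.read_state(); print(s['clock'],s['position'],s['contact_force'])"
```

```text
the job is handed in; nothing more can be done
None
the job is handed in; nothing more can be done
```

I stirred the walnuts once clockwise right round the pan, starting and finishing at the handle side. Then I stood the stirrer back in its dish, let go, and pressed the left ignition button. The job was handed in at about 26.6 s, with the button still held down.

**Stirring:** The foot stayed about 5–9 mm above the pan floor, 44–52 mm from the centre. All 7 nuts are in the pan, now about 70–85 mm from the centre where they had been 52–65 mm. Most are 20 mm or more from any starting spot. Two ended close to a spot where some nut had started, and I couldn't tell which nut was which.

**Stirrer:** The last pictures show it upright in its dish, released, within about 2 mm of where it started. The foot touched the dish floor later than the measured heights suggested. I lowered it in small steps until the force sensor showed about 8 N, then eased off before letting go.

**Button:** The fingertip sits at z = 76.5 mm, which gives about 9.5 mm of travel. The force of 7.0–7.7 N gives about 8.2–9.5 mm. Both readings were steady in the last checks before handing in.

The right button was not touched, and the saucepan and bottle look unmoved in the final pictures. No reading could be taken after handing in.

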